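# Offer a coolant valve up to its pump housing

### The arm

A 6-joint arm with a two-finger parallel gripper is mounted at the origin on the work surface. World frame = base frame: x ahead of the robot, y to its left, z up, the work surface at z = 0. Lengths are in mm, angles in rad, forces in N, time in s.
With the tool pointing down it reaches from about 425 to 950 mm from the base axis. Payload 3.5 kg.
Tool frame: the origin (TCP) lies between the finger pads; the fingertips stand 8 mm ahead of it and the grasp point (between the pads) lies 11 mm behind it; z points along the fingers, y is the line along which they close (so a half turn about z gives the same grasp; the last joint's range is limited). The gripper opens to 85 mm and grips with 20 to 120 N. Pads are 22 mm wide; open, the fingers measure 114 mm over their backs; the gripper's body (76 mm by 85 mm) begins 54 mm behind the grasp point. The pads swing forward as they close: fully open they stand 13 mm farther back than shut.
Start: joints at [1.063, 0.286, 1.577, -0, 1.279, -0.15], TCP at [236.358, 632.251, 239.325] pointing down, gripper open.
Joint ranges: [-2.77, 2.77], [-0.9, 2.22], [0.21, 2.48], [-1.53, 4.67], [0.24, 2.81], [-2.84, 2.84]. Speed limits (rad/s): [2.79, 2.79, 3.14, 3.14, 3.14, 3.14].

### API

Orientations are given as a 3x3 rotation matrix whose columns are the frame's x, y, z axes.
In Python, from workcell import ctrl gives the robot as it stands.
- The arm moves only by the tool shift_gripper, called after ">>>" as name([rows], argument=value, ...), one row to a line, values as JSON. Schema: {"type":"object","properties":{"motion":{"type":"array","items":{"type":"object","properties":{"trans":{"type":"array","items":{"type":"number"},"minItems":3,"maxItems":3},"rz":{"type":"number"}},"additionalProperties":false},"minItems":1,"maxItems":12},"finger_gap":{"type":"number"},"grip_n":{"type":"number"},"only":{"type":"string"},"quiet":{"type":"boolean"},"lines":{"type":"string"}},"required":["motion"],"additionalProperties":false}. motion is a list of rows, 1 to 12 of them, each an object with the fields trans (a list: dx, dy, dz in mm), rz (a turn about the tool's z in rad); a field left out counts as zero; each row is the pose to reach, as a shift and turn from the pose commanded when the call began, along the tool's axes at that moment; what a row does not reach only later rows make up. A row lasts 1/10 s, in which the tool goes at most 50 mm and 0.15 rad, less where a joint would pass 70% of its speed; a pose out of reach is approached as far as the arm can. finger_gap is the finger opening in mm, set as the call begins (left out keeps the last). The fingers move at their own pace and stop on an object; grip_n is the grip in N (left out, the last holds). Time passes only in rows, so rows that do not move let the fingers close. The tool returns the time, the measured TCP pose, the force, the opening and the grip force at its end. only (a regular expression) keeps the lines of the reply that match it, lines (a string "A,B") keeps lines A to B, and quiet returns only ok. Input that does not fit is refused with a message, and nothing moves.
- ctrl.observe(): the state, without advancing time (a new reading comes with each control period).
- ctrl.camera(name): name is "scene" or "side" or "wrist"; returns the picture (480x640x3 uint8, red, green, blue); there is no depth.
- ctrl.camera_params(name): a dict with "intrinsics" (3x3 intrinsics, pixels), "k1" (the pictures are not rectified: a ray, as slopes to the right and down, at radius r is drawn at 1 + k1 r^2 times it, then the intrinsics apply), "view" (4x4, takes a point from world to camera coordinates). Camera axes: x right, y up, looking along -z (the intrinsics and any distortion apply to the point x, -y, -z); pixel columns grow to the right and rows downward; lengths in mm; the calibration is good to about 2 mm. A picture is of the moment at which its call begins: read the wrist's pose just before it. camera_params takes no time and is no camera call; for the wrist camera it gives the pose at the moment of the call.
- ctrl.job_done(): hands the job in; it is judged then, once.
The state is a dict: "time_s": time; "q": joint angles; "joint_velocities": joint speeds; "joint_torque": joint torques, N m; "eef_pos": TCP position; "eef_rot": TCP orientation; "force": force on the tool from outside, world axes, zero at the start; "moment": the same for the moment, N m; "width": finger opening in mm; "finger_force": force on a finger pad.
Only numpy, scipy, OpenCV 4.12 (cv2) and the standard library are available. Lean on these libraries where they do the work, as an engineer would, in place of code of your own. Each camera call takes 0.05 s, during which the arm holds its last target. There are 200 camera calls.

### The job

Lift the coolant valve out of its wooden stand, carry it over the bracket clamped in the vice, and hold it upright over the bore of the pump housing, turned so that the bolt hole in its lug is above the small tapped hole beside the bore, with the foot of its plug about a centimetre above the housing. Finish while still gripping it there, steady and hovering, so that a colleague can oil the seals: do not insert it, put it down or let go. Keep the valve and the arm from touching the housing, the vice and the bracket, and leave the aerosol can, the spanner and the socket alone.

Things in the scene. Friction and masses are not known exactly. Their poses are not given: they have to be found in the camera images.
- valve: Coolant valve (140 to 280 g), upright, plug in the stand. Origin: centre of the plug's underside; z up; x towards the lug. Aluminium plug 34 mm diameter, 0 to 35 mm up; flange 54 mm diameter, 35 to 43 mm up, resting on the stand; one lug at flange height, 20 mm wide, reaching 47 mm out along +x; on top a black block 26 x 26 mm (sides along x and y), 43 to 83 mm up, to grip from above.
- valve_lug (a point): Centre of the bolt hole in the valve's lug (underside), 38 mm from the valve's axis along its +x, 35 mm above its origin.
- stand: Fixed wooden block 130 x 110 x 45 mm high; origin at the centre of its underside, on the bench. It stands on the right or on the left of the vice; the housing is on the other side.
- stand_hole (a point): Mouth of the stand's hole, centre of its top face, 45 mm above the bench; through hole, 38 mm diameter, straight up.
- housing: Fixed cast-aluminium pump housing: block 130 (x) x 100 (y) x 70 mm high on a 150 x 120 x 10 mm foot plate, pipe stub on its -x end reaching 90 mm from the centre. Origin: centre of its underside, on the bench; x points from the bore to the tapped hole.
- housing_bore (a point): Mouth of the bore, centre of the housing's flat top, 70 mm above the bench; bore diameter 38 mm, 50 mm deep.
- housing_tapped (a point): Mouth of the small tapped hole in the housing's top, 10 mm diameter, 38 mm from the bore's centre along the housing's +x, 70 mm above the bench.
- vice: Fixed green vice between stand and housing, 130 mm high, 150 x 150 mm, screw reaching 105 mm towards -y; origin: centre of its underside. Its jaws hold the bracket: a level black steel strip on edge, 5 mm thick, from 80 mm along +x to 420 mm along -x (towards the robot) of the vice's origin, lower edge 105 mm, upper edge 150 mm above the bench.
- bracket_top (a point): Point on the bracket's upper edge, 150 mm above the bench, 250 mm from the vice's origin along its -x; x along the bracket.
- aerosol: Aerosol can, 58 mm diameter, 140 mm high, standing on the bench; origin at the centre of its underside. Leave alone.
- spanner: Steel spanner 170 mm long lying on the bench. Leave alone.
- socket: Dark steel impact socket, 32 mm diameter, 40 mm high, standing on the bench; origin at the centre of its underside. Leave alone.

How it is judged:
By the outcome, as a careful person would: the job done as asked, in the order asked, and still so for the second after the job is handed in, while the arm keeps its last pose, push and grip.
It also fails if it takes over 48 s, if anything falls off the work surface, if the arm or the gripper's body presses on something with over 40 N, if the wrist force passes 120 N, or if a joint passes its speed limit or range.

## Working session

There is one attempt and no reset: what is moved stays moved. The work goes in short steps, Python scripts to look and compute and a tool call to move; the robot and the scene stay as the last step left them, time stands still between calls to the robot, and variables do not carry over. Pictures are saved under pics/ and viewed, at most 10 in all, crops included, and the job is handed in when it is done.

```bash
mkdir -p pics; ls; cat > h.py <<'E'
import numpy as np, cv2
from workcell import ctrl
def snap(n,f):
    p=ctrl.camera_params(n); im=np.asarray(ctrl.camera(n))
    cv2.imwrite(f'pics/{f}.png',im[:,:,::-1]); np.savez(f'pics/{f}.npz',K=p['intrinsics'],k1=p['k1'],V=p['view']); return im
def load(f): return cv2.imread(f'pics/{f}.png'),np.load(f'pics/{f}.npz')
def ray(P,uv):
    K=np.array(P['K']);V=np.array(P['V']);k=float(P['k1'])
    n=cv2.undistortPoints(np.array([[uv]],float),K,np.array([k,0,0,0,0.]))[0,0]
    d=V[:3,:3].T@np.array([n[0],-n[1],-1]); c=-V[:3,:3].T@V[:3,3]
    return c,d
def onz(P,uv,z):
    c,d=ray(P,uv); return c+d*(z-c[2])/d[2]
def proj(P,X):
    K=np.array(P['K']);V=np.array(P['V']);k=float(P['k1'])
    x=V[:3,:3]@np.array(X,float)+V[:3,3]; s=np.array([x[0],-x[1]])/-x[2]; s=s*(1+k*(s@s))
    return (K@np.array([*s,1]))[:2]
E
python3 - <<'E'
from h import *
for n in('scene','side','wrist'): snap(n,n+'0')
for n in('scene','side','wrist'):
    _,P=load(n+'0'); print(n,P['K'].tolist(),P['k1'],ray(P,(320,240)))
s=ctrl.observe(); print(s['eef_rot'],s['time_s'],s['width'])
E
```

```text
pics
workcell.py
scene [[554.7672549893665, 0.0, 320.31949529867444], [0.0, 554.7672549893665, 239.4187211973704], [0.0, 0.0, 1.0]] 0.05187903832207093 (array([1216.06865515, -616.14874781, 1130.72986074]), array([-0.466342  ,  0.46722848, -0.75114853]))
side [[545.0220803611379, 0.0, 327.5140058183566], [0.0, 545.0220803611379, 241.9495096854413], [0.0, 0.0, 1.0]] -0.1430990653042996 (array([ -227.48105496, -1099.00315852,   961.94140279]), array([ 0.50829317,  0.69189321, -0.51295684]))
wrist [[376.6353114855003, 0.0, 323.7653221114077], [0.0, 376.6353114855003, 244.96556792081725], [0.0, 0.0, 1.0]] -0.06176703781235037 (array([162.01237735, 659.8644188 , 374.26418449]), array([ 0.26847539, -0.11249987, -0.95683777]))
[[-9.36683966e-01  3.50174762e-01 -8.85089798e-04]
 [ 3.50175792e-01  9.36682534e-01 -1.65696109e-03]
 [ 2.48822200e-04 -1.86198590e-03 -9.99998236e-01]] 0.15 85.28117167306702
```

View pics/scene0.png

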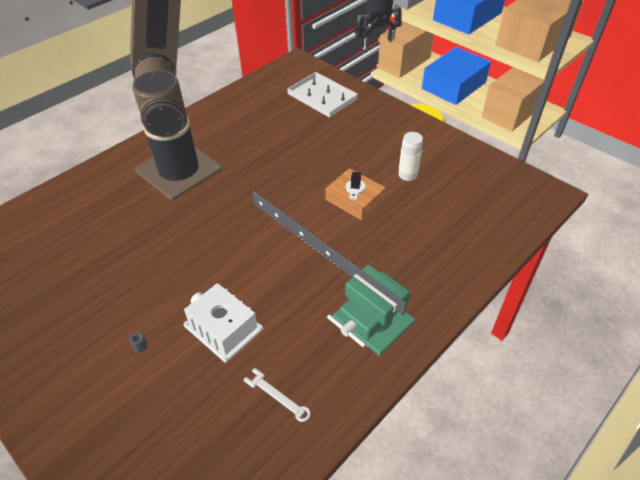

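View pics/side0.png

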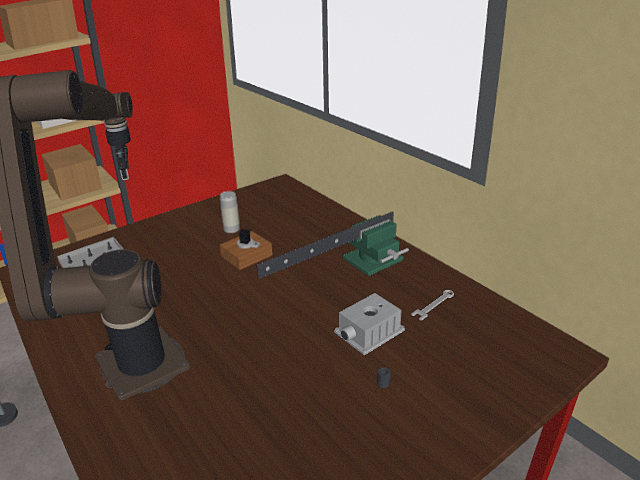

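View pics/wrist0.png

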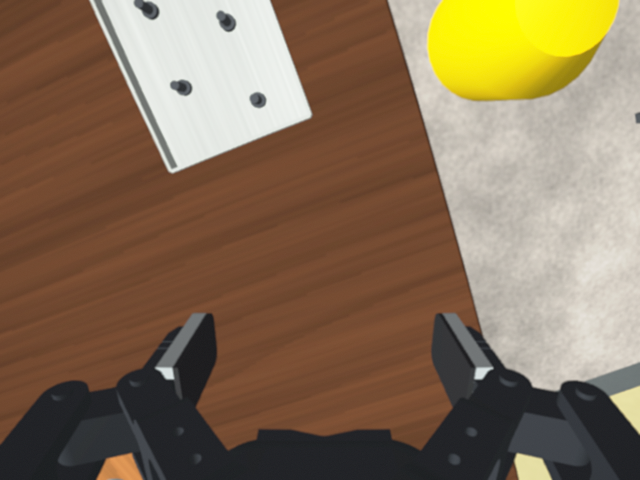

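Scene: valve block at (355,180) in the stand, housing bore at (219,312), bracket from (254,197) to (403,305). Side: valve at (245,237), bore at (371,312). The wrist picture shows only the tray and the bench's edge. Next, enlarged crops of both views.

```bash
python3 - <<'E'
from h import *
S,P=load('scene0'); D,Q=load('side0')
def c(I,x,y): return cv2.resize(I[y:y+75,x:x+100],None,fx=4,fy=4,interpolation=cv2.INTER_CUBIC)
cv2.imwrite('pics/crops.png',np.vstack([np.hstack([c(S,305,150),c(S,172,278)]),np.hstack([c(D,198,215),c(D,322,280)])]))
p=lambda *a:print(*[np.round(x,1) if not isinstance(x,str) else x for x in a])
p('bore',onz(P,(219,312),70),onz(Q,(371,312),70))
p('tap',onz(P,(238,320),70),onz(Q,(381,306),70))
p('valvetop z128? ',onz(P,(356,174),93))
p('br near',onz(P,(254,193),150),onz(Q,(258,264),150)); p('br far',onz(P,(403,297),150),onz(Q,(392,212),150))
E
```

```text
bore [ 541.6 -272.3   70. ] [ 538.7 -273.    70. ]
tap [ 589.8 -256.5   70. ] [ 576.3 -270.7   70. ]
valvetop z128?  [475.2 273.2  93. ]
br near [374.2  -6.8 150. ] [369.5   1.2 150. ]
br far [850.4  -1.1 150. ] [858.7  -9.8 150. ]
```

View pics/crops.png

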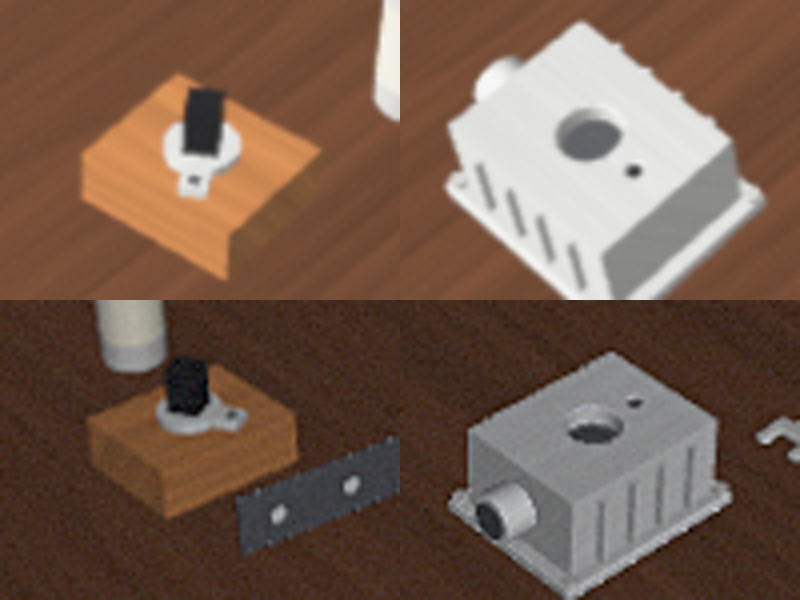

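Crops: bore at scene (219,311.8) / side (370.8,311.3). Tapped hole at (230.3,320.8) / (380.8,305.8). Lug hole at (353.3,195.3) / (256.3,243.5). The black block stands on the flange, whose centre is near scene (355.5,186).

```bash
python3 - <<'E'
from h import *
_,P=load('scene0'); _,Q=load('side0')
p=lambda *a:print(*[np.round(x,1) if not isinstance(x,str) else x for x in a])
p('bore',onz(P,(219,311.75),70),onz(Q,(370.75,311.25),70))
p('tap',onz(P,(230.25,320.75),70),onz(Q,(380.75,305.75),70))
p('lughole',onz(P,(353.25,195.25),53),onz(Q,(256.25,243.5),53))
p('flange',onz(P,(355.5,186.25),53),onz(Q,(245,317/4+238.5-79.25+.0),53))
p('btop',onz(P,(356.5,173.2),93))
s=ctrl.observe();R=np.array(s['eef_rot']);p('tcp',s['eef_pos'],R.T@(np.array([475,270,239])-s['eef_pos']))
# camera in tool frame
W=np.load('pics/wrist0.npz');V=W['V'];c=-V[:3,:3].T@V[:3,3];p('cam in tool',R.T@(c-s['eef_pos']),(R.T@V[:3,:3].T))
E
```

```text
bore [ 541.1 -271.9   70. ] [ 540.3 -270.3   70. ]
tap [ 578.6 -269.8   70. ] [ 576.5 -269.4   70. ]
lughole [499.2 236.6  53. ] [499.7 239.7  53. ]
flange [479.6 268.1  53. ] [487.4 290.6  53. ]
btop [474.  276.6  93. ]
tcp [236.1 631.8 238.2] [-350.4 -255.3   -0.4]
cam in tool [ 7.93e+01  1.00e-01 -1.36e+02] [[ 0.   1.   0.3]
 [ 1.  -0.  -0. ]
 [-0.   0.3 -1. ]]
```

>>> shift_gripper([
  {"trans": [-15, -11, 0], "rz": 0.03},
  {"trans": [-45, -33, 0], "rz": 0.08},
  {"trans": [-84, -61, 0], "rz": 0.15},
  {"trans": [-123, -90, 0], "rz": 0.23},
  {"trans": [-163, -119, 0], "rz": 0.3},
  {"trans": [-203, -148, 0], "rz": 0.37},
  {"trans": [-243, -177, 0], "rz": 0.44},
  {"trans": [-283, -206, 0], "rz": 0.51},
  {"trans": [-315, -230, 0], "rz": 0.57},
  {"trans": [-338, -247, 0], "rz": 0.62},
  {"trans": [-350, -255, 0], "rz": 0.64},
  {"trans": [-350, -255, 0], "rz": 0.64},
])

```text
time_s: 1.35
eef_pos: [475.6, 269.1, 239.2]
eef_rot: [[-0.539, 0.842, -0.0], [0.842, 0.539, -0.0], [-0.0, -0.0, -1.0]]
force: [-0.4, -0.0, -0.1]
width: 85.0
finger_force: 0.0
```

```bash
python3 - <<'E'
from h import *
s=ctrl.observe(); snap('wrist','w1'); print(s['eef_pos'],s['eef_rot'],s['q'])
_,P=load('scene0');_,Q=load('side0')
print('aer',onz(P,(409,178),0),onz(Q,(231,232),0))
E
```

```text
[475.56972653 269.14568043 239.22977536] [[-5.39414718e-01  8.42040233e-01 -9.59222885e-05]
 [ 8.42040234e-01  5.39414700e-01 -1.59611086e-04]
 [-8.26570635e-05 -1.66866995e-04 -9.99999983e-01]] [ 3.29342968e-01  2.95039425e-03  1.89367154e+00 -1.26668123e-04
  1.24511311e+00 -2.40358369e-01]
aer [536.40141049 447.5117347    0.        ] [513.06304666 443.10713497   0.        ]
```

View pics/w1.png

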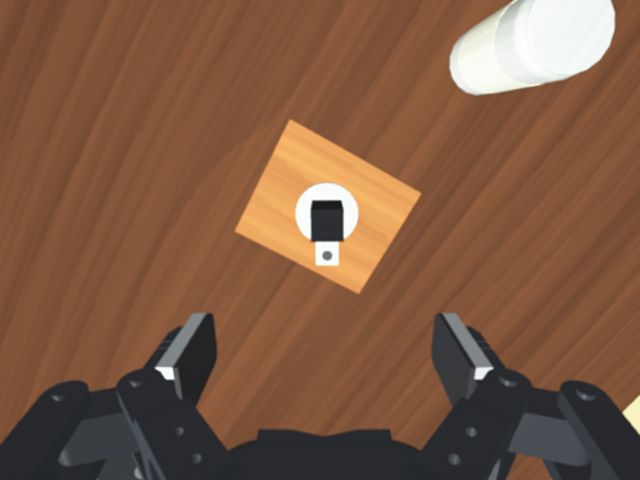

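Wrist view: valve centred under the tool, flange about (327,213), lug hole at (327,256), stand and can clear. Now masks for the exact values.

```bash
python3 - <<'E'
from h import *
I,P=load('w1'); 
hsv=cv2.cvtColor(I,cv2.COLOR_BGR2HSV); sub=np.zeros(I.shape[:2],bool); sub[165:285,280:375]=1
white=((hsv[...,1]<50)&(hsv[...,2]>190)&sub).astype(np.uint8)
blk=((hsv[...,2]<60)&sub).astype(np.uint8)
n,l,st,ce=cv2.connectedComponentsWithStats(blk); print(st[1:],ce[1:])
grey=((hsv[...,2]<150)&sub).astype(np.uint8); grey[:243]=0
n,l,st,ce=cv2.connectedComponentsWithStats(grey); print([(s,c) for s,c in zip(st[1:].tolist(),ce[1:]) if s[4]>20])
cs,_=cv2.findContours(white,0,2); c=max(cs,key=cv2.contourArea)[:,0]; 
f=c[c[:,1]<232]; e=cv2.fitEllipse(f); print('flange',e)
(u,v)=e[0]; F=onz(P,(u,v),53); print('F',F)
k=[i for i in range(1,n) if st[i][4]>20 and abs(ce[i][0]-327)<6 and abs(ce[i][1]-256)<6]
H=onz(P,ce[k[0]],53); print('H',H,np.linalg.norm(H-F)); d=H-F; print('yaw',np.arctan2(d[1],d[0]))
for uv in[(310.5,200.5),(343,200.5),(344,208),(310,208)]: pass
# brightness columns of block
g=I[185:250,327].max(1); print(g.tolist())
lug=[onz(P,x,53) for x in((316,264.5),(338.5,264.5))]; print('lugend',lug,np.mean(lug,0)-F)
E
```

```text
[[ 312  201   30   40 1158]] [[326.50518135 220.1701209 ]]
[([323, 252, 9, 8, 55], array([326.78181818, 255.36363636])), ([280, 255, 47, 30, 832], array([297.37860577, 274.08894231])), ([366, 270, 9, 15, 72], array([371.41666667, 279.29166667]))]
flange ((326.6748046875, 214.13192749023438), (59.0819206237793, 63.10653305053711), 173.92315673828125)
F [474.61444864 274.11969164  53.        ]
H [495.43561656 242.04831914  53.        ] 38.23733734351634
yaw -0.994974206251358
[252, 252, 251, 251, 251, 251, 251, 251, 252, 252, 251, 252, 253, 254, 234, 141, 57, 27, 28, 31, 29, 28, 29, 34, 42, 50, 52, 51, 52, 51, 49, 51, 51, 50, 52, 51, 52, 50, 50, 52, 50, 51, 51, 52, 51, 50, 51, 49, 49, 49, 50, 49, 50, 47, 46, 68, 148, 236, 254, 253, 252, 251, 252, 253, 252]
lugend [array([491.94253846, 229.29923597,  53.        ]), array([509.24221073, 240.40709814,  53.        ])] [ 25.97792595 -39.26652458   0.        ]
```

```bash
python3 - <<'E'
from h import *
_,P=load('w1'); T=onz(P,(326.7,224.8),93); print('T',T)
s=ctrl.observe();R=np.array(s['eef_rot'])
for X in([474.6,274.1],T[:2]): print(R.T@(np.array([*X[:2],67])-s['eef_pos']))
E
```

```text
T [473.9527041  274.61486278  93.        ]
[  3.19903502   1.86469269 172.2102921 ]
[  3.98224628   1.59888168 172.2108371 ]
```

>>> shift_gripper([
  {"trans": [3, 1.8, 12], "rz": -0.006},
  {"trans": [3.5, 1.8, 40], "rz": -0.006},
  {"trans": [3.5, 1.8, 75], "rz": -0.006},
  {"trans": [3.5, 1.8, 110], "rz": -0.006},
  {"trans": [3.5, 1.8, 138], "rz": -0.006},
  {"trans": [3.5, 1.8, 155], "rz": -0.006},
  {"trans": [3.5, 1.8, 165], "rz": -0.006},
  {"trans": [3.5, 1.8, 172], "rz": -0.006},
  {"trans": [3.5, 1.8, 172], "rz": -0.006},
  {"trans": [3.5, 1.8, 172], "rz": -0.006},
], finger_gap=50)

```text
time_s: 2.4
eef_pos: [475.0, 275.3, 68.2]
eef_rot: [[-0.548, 0.837, 0.001], [0.837, 0.548, 0.001], [-0.0, 0.002, -1.0]]
force: [0.4, -0.2, -0.6]
width: 49.9
finger_force: 0.0
```

```bash
python3 -c "
from h import *
snap('wrist','w2')"
```

```text
(no output)
```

View pics/w2.png

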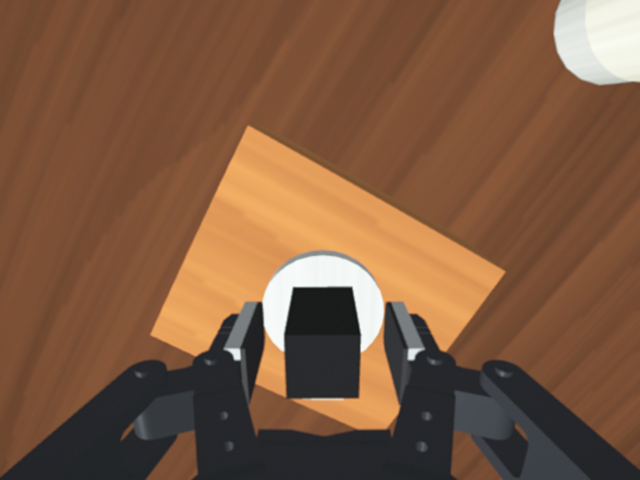

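The block (columns 286–359) sits between the pads (about 250 and 398), well centred. Closing.

>>> shift_gripper([
  {},
  {},
  {},
  {},
  {},
  {},
  {},
], finger_gap=15, grip_n=70)

```text
time_s: 3.15
eef_pos: [475.4, 275.0, 68.5]
eef_rot: [[-0.547, 0.837, 0.002], [0.837, 0.547, 0.001], [-0.001, 0.002, -1.0]]
force: [-0.3, 0.4, 5.2]
width: 24.8
finger_force: 69.5
```

>>> shift_gripper([
  {"trans": [0, 0, -3]},
  {"trans": [0, 0, -10]},
  {"trans": [0, 0, -20]},
  {"trans": [0, 0, -32]},
  {"trans": [0, 0, -45]},
  {"trans": [0, 0, -58]},
  {"trans": [0, 0, -66]},
  {"trans": [0, 0, -70]},
  {"trans": [0, 0, -70]},
])

```text
time_s: 4.05
eef_pos: [474.9, 274.9, 138.2]
eef_rot: [[-0.547, 0.837, 0.001], [0.837, 0.547, 0.0], [-0.0, 0.001, -1.0]]
force: [-0.2, 0.6, -1.8]
width: 24.8
finger_force: 68.7
```

>>> shift_gripper([
  {"trans": [0, 0, -10]},
  {"trans": [0, 0, -35]},
  {"trans": [0, 0, -70]},
  {"trans": [-5, -1, -105]},
  {"trans": [-20, -6, -132]},
  {"trans": [-45, -13, -148]},
  {"trans": [-80, -24, -150]},
  {"trans": [-120, -35, -150]},
  {"trans": [-160, -47, -150]},
  {"trans": [-200, -59, -150]},
  {"trans": [-235, -69, -150]},
  {"trans": [-260, -77, -150]},
])

```text
time_s: 5.25
eef_pos: [552.5, 12.7, 287.2]
eef_rot: [[-0.546, 0.838, -0.001], [0.838, 0.546, -0.0], [0.0, -0.001, -1.0]]
force: [0.6, 0.9, -1.3]
width: 25.3
finger_force: 68.9
```

>>> shift_gripper([
  {"trans": [-20, -6, 0], "rz": -0.05},
  {"trans": [-50, -15, 0], "rz": -0.15},
  {"trans": [-85, -25, 0], "rz": -0.25},
  {"trans": [-120, -35, 0], "rz": -0.36},
  {"trans": [-155, -46, 0], "rz": -0.47},
  {"trans": [-190, -56, 0], "rz": -0.58},
  {"trans": [-222, -65, 0], "rz": -0.69},
  {"trans": [-250, -74, 0], "rz": -0.8},
  {"trans": [-270, -80, 0], "rz": -0.9},
  {"trans": [-282, -83, 0], "rz": -0.98},
  {"trans": [-287, -84, 0], "rz": -1.035},
  {"trans": [-287, -84, 0], "rz": -1.035},
])

```text
time_s: 6.45
eef_pos: [638.8, -272.0, 286.5]
eef_rot: [[-0.999, -0.042, -0.001], [-0.042, 0.999, 0.001], [0.001, 0.001, -1.0]]
force: [-0.3, 0.4, -1.5]
width: 25.5
finger_force: 68.9
```

>>> shift_gripper([
  {},
  {},
])

```text
time_s: 6.65
eef_pos: [638.9, -270.6, 287.2]
eef_rot: [[-0.999, -0.043, -0.0], [-0.043, 0.999, 0.0], [0.0, 0.0, -1.0]]
force: [0.3, -0.0, -1.4]
width: 25.2
finger_force: 68.9
```

```bash
python3 - <<'E'
from h import *
snap('wrist','w3'); print(ctrl.observe()['q'])
E
```

```text
[-5.46554906e-01  2.97666712e-01  1.47538799e+00  6.90323192e-05
  1.36887847e+00 -2.16050918e+00]
```

View pics/w3.png

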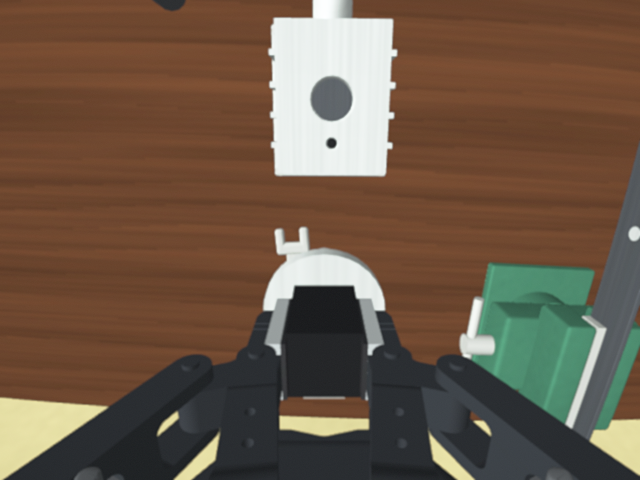

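The bore is at about (331,98), the tapped hole at (331,143), and the valve sits square in the grip with its flange centred near column 324.

```bash
python3 - <<'E'
from h import *
I,P=load('w3'); g=I.max(2); s=ctrl.observe();R=np.array(s['eef_rot']);t=np.array(s['eef_pos'])
m=np.zeros(g.shape,np.uint8); m[60:165,295:370]=(g[60:165,295:370]<170)
n,l,st,ce=cv2.connectedComponentsWithStats(m); pts=[]
for i in range(1,n):
    if st[i][4]>30:
        c=max(cv2.findContours((l==i).astype(np.uint8),0,1)[0],key=len); e=cv2.fitEllipse(c); X=onz(P,e[0],70); pts.append(X); print(e,X)
d=pts[1]-pts[0]; yaw=np.arctan2(d[1],d[0]); print('dist',np.linalg.norm(d),'yaw',yaw)
# housing side edges for yaw: left/right edges of the top
hs=cv2.cvtColor(I,cv2.COLOR_BGR2HSV); w=((hs[...,1]<40)&(hs[...,2]>215)); 
L=[];Rr=[]
for v in range(30,170,4):
    c=np.where(w[v,250:420])[0]+250; L.append(onz(P,(c[0]-.5,v),70)); Rr.append(onz(P,(c[-1]+.5,v),70))
for E in(L,Rr):
    E=np.array(E); a,b=np.polyfit(E[:,0],E[:,1],1); 
    for _ in range(4): k=abs(E[:,1]-a*E[:,0]-b)<2.5; a,b=np.polyfit(E[k,0],E[k,1],1)
    print('edge slope',a,'y at bore',a*pts[0][0]+b,k.sum())
# valve flange in hand, upper arc (lower rim edge is grey)
w=(I.min(2)>205).astype(np.uint8); w[:240]=0; w[320:]=0; w[:,:255]=0; w[:,395:]=0
arc=[]
for c in list(range(312,372,3)):
    r=np.where(w[:,c])[0]
    if len(r): arc.append((c,r[0]-.5))
q=np.array([(R.T@(onz(P,a,t[2]-15)-t))[:2] for a in arc])
A=np.c_[2*q,np.ones(len(q))]; z=np.linalg.lstsq(A,(q**2).sum(1),rcond=None)[0]; print('flange centre in tool',z[:2],np.sqrt(z[2]+z[:2]@z[:2]))
y=[x for x in q]; print('front x max (expect 27):',q[:,0].max())
b=(I.max(2)<70); r=b[292:296,270:380]; print([ (np.where(x)[0][[0,-1]]+270).tolist() for x in r])
b=pts[0]; Xt=np.array([b[0],b[1],t[2]]); print('shift',R.T@(Xt-t),'tool x yaw+pi',np.arctan2(-R[1,0],-R[0,0]))
E
```

```text
((331.03369140625, 98.18926239013672), (40.51633834838867, 43.93730163574219), 0.8756129741668701) [ 536.09433252 -267.75026188   70.        ]
((330.95965576171875, 142.7805633544922), (9.820184707641602, 10.393851280212402), 64.009521484375) [ 574.5370409  -265.92810815   70.        ]
dist 38.48586847627092 yaw 0.047363753567477435
edge slope 0.02975932370293629 y at bore -319.2482194965107 32
edge slope 0.037540711511795055 y at bore -216.80403987349194 30
flange centre in tool [-1.79423729  0.08468058] 28.615727356381385
front x max (expect 27): 26.71864837862037
[[294, 353], [294, 353], [294, 354], [294, 354]]
shift [1.02660003e+02 7.29514531e+00 2.69837578e-02] tool x yaw+pi 0.0431441221020814
```

>>> shift_gripper([
  {"trans": [8, 0.5, 0]},
  {"trans": [26, 2, 0]},
  {"trans": [50, 3, 0]},
  {"trans": [74, 4.5, 0]},
  {"trans": [92, 5.5, 5]},
  {"trans": [101, 6, 20]},
  {"trans": [101, 6, 45]},
  {"trans": [101, 6, 75]},
  {"trans": [101, 6, 102]},
  {"trans": [101, 6, 122]},
  {"trans": [101, 6, 132]},
  {"trans": [101, 6, 134]},
])

```text
time_s: 7.9
eef_pos: [537.0, -268.9, 152.1]
eef_rot: [[-0.999, -0.043, -0.002], [-0.043, 0.999, 0.001], [0.002, 0.002, -1.0]]
force: [0.2, -0.0, -0.4]
width: 25.2
finger_force: 68.9
```

>>> shift_gripper([
  {},
  {},
  {},
])

```text
time_s: 8.2
eef_pos: [538.6, -270.1, 155.0]
eef_rot: [[-0.999, -0.043, 0.002], [-0.043, 0.999, -0.002], [-0.002, -0.002, -1.0]]
force: [-0.4, -0.1, -1.0]
width: 25.6
finger_force: 68.9
```

```bash
python3 - <<'E'
from h import *
for n in('scene','side'): snap(n,n+'4')
S,P=load('scene4'); D,Q=load('side4')
def c(I,x,y): return cv2.resize(I[y:y+60,x:x+80],None,fx=5,fy=5,interpolation=cv2.INTER_CUBIC)
cv2.imwrite('pics/c4.png',np.hstack([c(S,180,270),c(D,330,265)]))
E
```

```text
(no output)
```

View pics/c4.png

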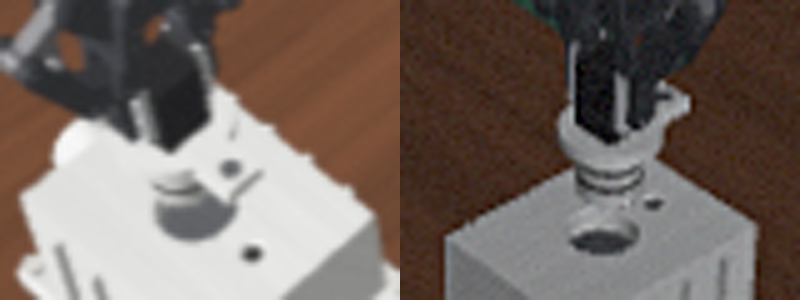

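Scene crop: lug hole at (226.2,303.6), tapped hole at (230.4,320.8). Side crop: plug centre column 371.7, flange centre column about 372.5, bore (370.8,311.5); the valve hangs upright with clear space over the bore.

```bash
python3 - <<'E'
from h import *
_,P=load('scene4'); D,Q=load('side4')
zs=[]
for i in range(5): s=ctrl.observe()
zo=153.5-58.5; print(s['eef_pos'],zo)
o=.4
L=onz(P,(226.2,303.6),zo+43); T=onz(P,(230.4,320.8),70); B=onz(P,(219,311.75),70)
print('scene lug-tap',L-T,'T',T,'B',B)
# each mm of z error shifts L:
print('dz sens',onz(P,(226.2,303.6),zo+44)-L)
Bs=onz(Q,(370.9,311.3),70); 
for z in(75,95,105,130,138): print(z,proj(Q,[Bs[0],Bs[1],z]), proj(P,[B[0],B[1],z]))
# side: precise columns of plug from gradients
g=cv2.GaussianBlur(D.max(2),(3,3),0)
for v in range(287,305): print(v,g[v,360:386].tolist())
E
```

```text
[ 538.35550532 -269.86969975  154.40829143] 95.0
scene lug-tap [ 0.271927   -0.16639066 68.        ] T [ 578.94163225 -269.6896502    70.        ] B [ 541.09685011 -271.86159108   70.        ]
dz sens [ 0.64151903 -0.34882874  1.        ]
75 [370.95508774 309.79538408] [218.67151966 310.51384134]
95 [371.1765701  303.71741683] [217.33747633 305.49602617]
105 [371.28798704 300.64238524] [216.65811302 302.94226475]
130 [371.56848416 292.84807304] [214.92242889 296.42253614]
138 [371.65882867 290.32131251] [214.35544884 294.29428827]
287 [64, 74, 103, 134, 114, 49, 22, 27, 26, 25, 24, 28, 57, 105, 118, 77, 40, 37, 41, 44, 69, 118, 151, 158, 156, 149]
288 [68, 89, 126, 148, 118, 48, 19, 26, 28, 30, 28, 30, 58, 106, 115, 70, 38, 41, 47, 57, 90, 133, 155, 151, 132, 112]
289 [73, 100, 136, 151, 125, 66, 29, 24, 25, 27, 27, 32, 60, 107, 120, 78, 41, 44, 63, 87, 121, 145, 145, 123, 95, 78]
290 [72, 100, 136, 150, 138, 106, 67, 38, 24, 21, 22, 30, 56, 101, 124, 102, 69, 66, 92, 121, 141, 145, 125, 92, 72, 68]
291 [67, 91, 130, 146, 144, 136, 114, 82, 53, 32, 21, 21, 38, 74, 107, 115, 112, 113,
[... 1006 characters left out ...]
, 114, 133, 144, 144, 142, 135, 120, 97]
300 [99, 117, 131, 142, 126, 85, 74, 91, 101, 105, 105, 101, 105, 112, 120, 126, 120, 108, 113, 133, 142, 142, 144, 145, 141, 127]
301 [129, 139, 144, 145, 128, 87, 66, 79, 100, 115, 121, 122, 125, 129, 132, 129, 112, 103, 117, 136, 142, 143, 144, 145, 146, 143]
302 [140, 140, 141, 141, 130, 100, 77, 75, 85, 97, 103, 108, 115, 115, 111, 109, 107, 113, 128, 141, 146, 146, 145, 144, 145, 145]
303 [139, 138, 138, 139, 133, 113, 99, 97, 101, 100, 94, 95, 104, 105, 108, 120, 127, 131, 140, 150, 153, 150, 147, 144, 144, 144]
304 [137, 137, 138, 139, 137, 128, 117, 117, 124, 127, 125, 126, 132, 134, 140, 147, 142, 138, 142, 144, 137, 131, 136, 143, 144, 142]
```

Scene puts the lug hole over the tapped hole within 0.5 mm, and the side view agrees on the plug's column. Lower 15 mm and settle.

>>> shift_gripper([
  {"trans": [0, 0, 1.5]},
  {"trans": [0, 0, 4.5]},
  {"trans": [0, 0, 8]},
  {"trans": [0, 0, 11.5]},
  {"trans": [0, 0, 14]},
  {"trans": [0, 0, 15]},
  {"trans": [0, 0, 15]},
  {"trans": [0, 0, 15]},
  {"trans": [0, 0, 15]},
  {"trans": [0, 0, 15]},
  {"trans": [0, 0, 15]},
])

```text
time_s: 9.4
eef_pos: [538.0, -269.6, 138.5]
eef_rot: [[-0.999, -0.043, 0.0], [-0.043, 0.999, -0.0], [-0.0, -0.0, -1.0]]
force: [0.1, -0.0, -1.6]
width: 25.0
finger_force: 68.9
```

```bash
python3 - <<'E'
from h import *
for n in('scene','side'): snap(n,n+'5')
S,P=load('scene5'); D,Q=load('side5')
def c(I,x,y): return cv2.resize(I[y:y+60,x:x+80],None,fx=5,fy=5,interpolation=cv2.INTER_CUBIC)
cv2.imwrite('pics/c5.png',np.hstack([c(S,180,270),c(D,330,265)]))
s=ctrl.observe(); print(s['eef_pos'],s['joint_velocities'],s['force'])
for z in (80,115): print(proj(Q,[540,-270.5,z]))
E
```

```text
[ 537.89662926 -269.60054476  138.39165321] [-2.40703485e-03  2.41929342e-03  7.25227500e-04 -8.58797851e-04
  3.00122991e-05  1.25736221e-03] [-0.07063513  0.09555585 -2.33432835]
[370.8278499  308.32556904]
[371.21500337 297.58327835]
```

View pics/c5.png

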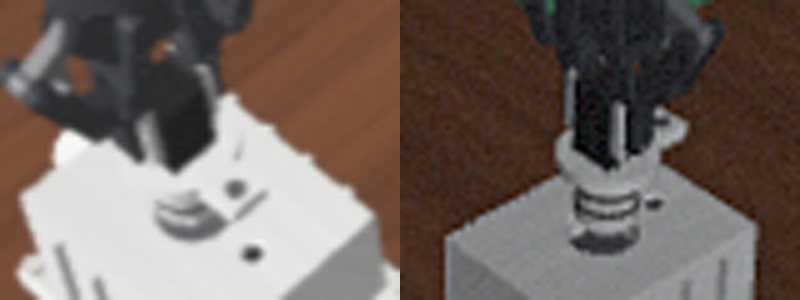

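Scene crop: lug hole at (227,307.6), tapped hole at (230.4,320.8). Side: plug centre column 371.5 above bore 370.8, and a dark gap is visible under the foot.

```bash
python3 - <<'E'
from h import *
_,P=load('scene5'); d=onz(P,(227,307.6),123)-onz(P,(230.4,320.8),70); print(d)
if np.hypot(*d[:2])<3: print(ctrl.job_done())
E
```

```text
[ 0.12978092 -0.50533607 53.        ]
the job is handed in; nothing more can be done
None
```

The valve is held upright and steady over the housing bore, its foot about 10 mm above the housing and its lug hole about 0.5 mm from directly above the tapped hole; the job was handed in at about 9.5 s.

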